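# Right the tipped module and clamp the row

## Robot

A 6-joint arm with a two-finger parallel gripper is mounted at the origin on the work surface. World frame = base frame: x ahead of the robot, y to its left, z up, the work surface at z = 0. Lengths are in m, angles in rad, forces in N, time in s.
With the tool pointing down it reaches from about 0.4 to 0.825 m from the base axis. Payload 7 kg.
Tool frame: the origin (TCP) lies on the centre line of the jaws, within the pads' length; the fingertips stand 22 mm ahead of it and the grasp point (between the pads) lies 3 mm ahead of it; z points along the fingers, y is the line along which they close (so a half turn about z gives the same grasp; the last joint's range is limited). The gripper opens to 88 mm and grips with 3 to 60 N. Pads are 19 mm wide; open, the fingers measure 130 mm over their backs; the gripper's body (78 mm by 193 mm) begins 47 mm behind the grasp point.
Start: joints at [1.521, 0.359, 0.012, 0, -1.224, -0.288], TCP at [0.224, 0.637, 0.249] pointing down, gripper open.
Joint ranges: [-3.07, 3.07], [-1.43, 2.12], [-1.02, 1.25], [-3.03, 1.67], [-3.05, -0], [-3.03, 3.03]. Speed limits (rad/s): [2.39, 2.39, 3.01, 3.14, 3.14, 3.14].

## Interface

Orientations are given as [roll, pitch, yaw] about the fixed x, y, z axes, in that order (R = Rz(yaw) Ry(pitch) Rx(roll)).
In Python, from station import arm gives the robot as it stands.
- The arm moves only by the tool arm_command, never from a script. Its argument "series" is one flat list of numbers, 7 for each row, row after row: the turn, a rotation vector about the tool's x, y, z each as a share of 90 degrees, from -1 to 1, then the shift along the tool's x, y, z each as a share of 0.1 m, from -1 to 1, then the opening, from 0 (shut) to 1 (fully open). A call has 1 to 8 rows; each row is the pose to reach, as a shift and turn from the pose commanded when the call began, along the tool's axes at that moment; what a row does not reach only later rows make up. A row lasts 1/8 s, in which the tool goes at most 62.5 mm and 10.7 degrees, less where a joint would pass 70% of its speed; a pose out of reach is approached as far as the arm can. A call with a number of a shift or a turn outside -1 to 1 is refused whole. A call with a gripper value outside its range is refused whole. The fingers move at their own pace and stop on an object; "force" is the grip in N (left out, the last holds). Time passes only in rows, so rows that repeat a pose let the fingers close. It gives the time, the measured TCP pose, the force, the opening and the grip force at its end, in the units of the state.
- arm.get_state(): the state, without advancing time (a new reading comes with each control period).
- arm.grab_frame(name): name is "side" or "top" or "wrist"; returns the picture (480x640x3 uint8, blue, green, red); there is no depth.
- arm.camera_model(name): a dict with "fovy" (degrees; the focal length in pixels is half the picture's height over the tangent of half this angle, whatever the lens; pixels are square), "cx", "cy" (the principal point, pixels), "D" ([k1, k2, p1, p2, k3] as OpenCV has them; the pictures are not rectified), "pose" (4x4, takes a point from camera to world coordinates). Camera axes: x right, y down, z forward; pixel columns grow to the right and rows downward; lengths in m; the calibration is good to about 2 mm. A picture is of the moment at which its call begins: read the wrist's pose just before it. camera_model takes no time and is no camera call; for the wrist camera it gives the pose at the moment of the call.
- arm.job_done(): hands the job in; it is judged then, once.
The state is a dict: "t": time; "q": joint angles; "qd": joint speeds; "joint_efforts": joint torques, N m; "eef_pos": TCP position; "ee_rot": TCP orientation; "force": force on the tool from outside, world axes, zero at the start; "moment": the same for the moment, N m; "width": finger opening in m; "gripper_force": force on a finger pad.
Only numpy, scipy, OpenCV 4.12 (cv2) and the standard library are available. Lean on these libraries where they do the work, as an engineer would, in place of code of your own. Each camera call takes 0.05 s, during which the arm holds its last target. There are 200 camera calls.

## Task

One of the three electronics modules has tipped over in the bench rack: stand it upright, blue end up, in the lane beside the two standing ones, and let go, without dropping it or knocking the others over. Then slide the stop along until all three modules stand snug against the blue end wall, and only then turn the red clamp knob on the stop fully clockwise (seen from above) to lock it. Leave the converter box, the can and the screwdriver where they are.

Things in the scene. Friction and masses are not known exactly. Their poses are not given: they have to be found in the camera images.
- rack: Fixed grey rack, a lane along its own y (x across, z up). Origin on the bench under the lane's centre line. Plate 110 mm wide, y -215 to +260 mm; lane floor 10 mm above the bench. Two black side lips, full length: inner faces at x = -31 and +31 mm, 5 mm thick, tops 6 mm above the floor. Blue end wall 72 mm wide, 75 mm high, inner face at y = -205 mm. The sliding stop is at the +y end.
- module_fallen: Tipped aluminium module 50 (x) by 48 (y) by 110 mm (z, height), about 0.2 kg: 12 mm black rubber foot, 14 mm blue top with sockets. Origin: centre of the foot's underside; own z runs foot to top. At the start it lies in the lane on a 50 mm wide side, foot towards the standing modules, blue top towards the stop (own z along rack +y, own x across the lane, own y down).
- module_end: Standing module, same make and size (50 x 48 x 110 mm), beside the end wall, upright on the lane's floor. Origin: centre of its underside; z up.
- module_mid: Standing module, same make and size, next to module_end on its +y side. Origin: centre of its underside; z up.
- stop (a joint): Travel of the sliding stop, m: its face is at rack y = 165 mm minus this; 0 = far end, grows towards the end wall, limit 0.240; 0.226 with three modules packed tight. Friction about 1.5 N. Black block 60 mm wide, 90 mm long behind its face, top 54 mm above the bench, orange stripe on its face, aluminium skids to 52 mm either side of the lane's centre line (up to 36 mm above the bench).
- stop_face (a point): Centre of the stop's face (the face that pushes the modules), 32 mm above the bench.
- clamp (a joint): Angle of the red clamp knob on top of the stop, rad: 0 = loose, grows clockwise seen from above, 1.4 = tight, against its end stop. Its friction torque is about 0.08 N m.
- clamp_grip (a point): Point to grip on the knob's vertical axis, 83 mm above the bench, 55 mm behind the stop's face. The knob is a red bar 64 mm long, 14 mm thick, from 66 to 94 mm above the bench, on a 28 mm round neck; at joint value 0 it lies along the lane (rack y). It travels with the stop and is a good handle to slide it by.
- converter: Bystander: white box with blue ends, 90 x 130 x 45 mm, loose on the bench. Origin: centre of its underside.
- can: Bystander: white can, 60 mm diameter, 110 mm high, standing on the bench. Origin: centre of its underside.
- screwdriver: Bystander: screwdriver lying on the bench between robot and rack; its own x is its length.

How it is judged:
By the outcome, as a careful person would: the job done as asked, in the order asked, and still so for the second after the job is handed in, with the robot touching nothing.
It also fails if it takes over 61 s, if anything falls off the work surface, if the arm or the gripper's body presses on something with over 40 N, if the wrist force passes 120 N, or if a joint passes its speed limit or range.

## Working session

There is one attempt and no reset: what is moved stays moved. The work goes in short steps, Python scripts to look and compute and a tool call to move; the robot and the scene stay as the last step left them, time stands still between calls to the robot, and variables do not carry over. Pictures are saved under pics/ and viewed, at most 11 in all, crops included, and the job is handed in when it is done.

Besides the shell and the picture viewer there is one more tool, called after "Emit:" as a command line: name --argument value ..., lists and objects as JSON in quotes. arm_command: Moves the arm, as the interface text tells. Its arguments: {"type":"object","properties":{"series":{"type":"array"},"force":{"type":"number"}},"required":["series"]}

```bash
mkdir -p pics; ls; python3 - <<'E'
from station import arm
import cv2,numpy as np
print(arm.get_state())
for n in ["side","top"]:
    cv2.imwrite(f"pics/{n}0.png",arm.grab_frame(n)); m=arm.camera_model(n); print(n,m)
E
```

```text
pics
{'t': 0.0, 'q': array([ 1.52110523e+00,  3.59398312e-01,  1.10418731e-02, -3.17111305e-04,
       -1.22410706e+00, -2.88068217e-01]), 'qd': array([-7.88362717e-05,  5.83074906e-04,  1.72724982e-03, -9.13407437e-04,
       -1.26428147e-03,  6.27374284e-04]), 'joint_efforts': array([-4.89119520e-04, -5.82713056e+01,  2.93052810e+01,  6.99779972e+00,
        6.86680040e-03, -1.43165621e-04]), 'eef_pos': array([0.22358063, 0.63640906, 0.24761383]), 'ee_rot': array([ 3.13990948e+00, -1.87866535e-04, -3.37867154e-01]), 'force': array([-0.44471237, -0.15723001, -0.20805904]), 'moment': array([ 0.05330596, -0.06034963, -0.03598088]), 'gripper_force': 0.0, 'width': 0.08779107763426888}
side {'fovy': 51.98463459982772, 'cx': 322.54959276855305, 'cy': 235.78096062889534, 'D': array([-0.13922376,  0.        ,  0.        ,  0.        ,  0.        ]), 'pose': array([[ 0.76479531, -0.32025129,  0.55904137,  0.1922778 ],
       [-0.64417345, -0.39537977,  0.65476362, -0.44995978],
       [ 0.01134476, -0.86087975, -0.50868197,  0.41927032],
       [ 0.        ,  0.        ,  0.        ,  1.        ]])}
top {'fovy': 44.0632568326629, 'cx': 317.7811862819616, 'cy': 234.4170634315612, 'D': array([-0.00720333,  0.        ,  0.        ,  0.        ,  0.        ]), 'pose': array([[ 0.01477581, -0.9985166 ,  0.05240484,  0.52431207],
       [-0.99979846, -0.01404173,  0.01434844,  0.00138798],
       [-0.0135913 , -0.05260629, -0.99852284,  0.93180035],
       [ 0.        ,  0.        ,  0.        ,  1.        ]])}
```

View pics/side0.png

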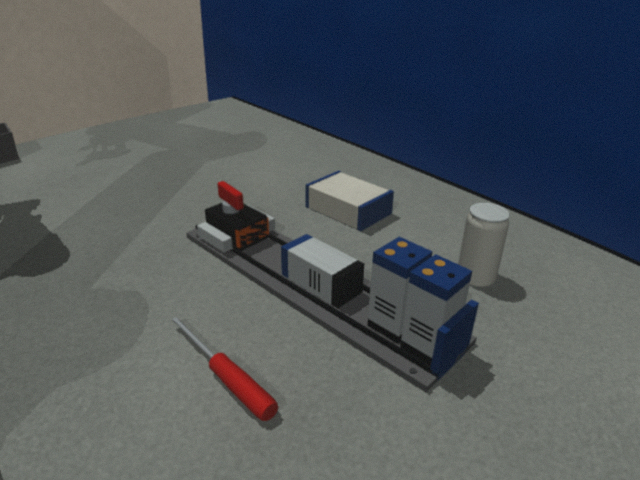

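View pics/top0.png

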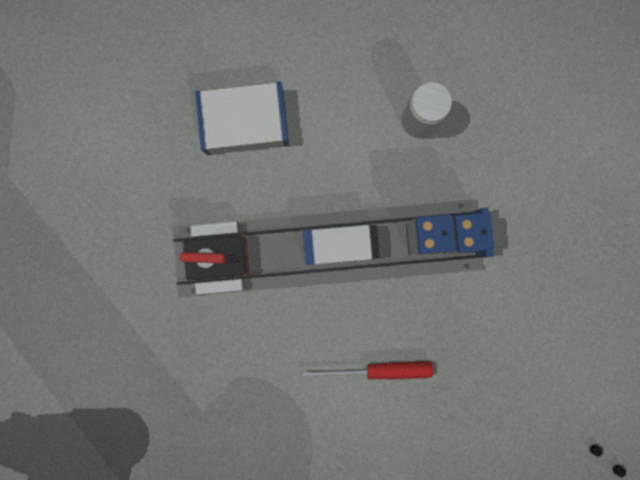

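```bash
python3 - <<'E'
import cv2
t=cv2.imread("pics/top0.png")[195:305,170:500]; cv2.imwrite("pics/topc.png",cv2.convertScaleAbs(cv2.resize(t,None,fx=2.4,fy=2.4,interpolation=cv2.INTER_CUBIC),alpha=1.6))
s=cv2.imread("pics/side0.png")[170:395,180:490]; cv2.imwrite("pics/sidec.png",cv2.convertScaleAbs(cv2.resize(s,None,fx=2.5,fy=2.5,interpolation=cv2.INTER_CUBIC),alpha=1.6))
E
```

```text
(no output)
```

View pics/topc.png

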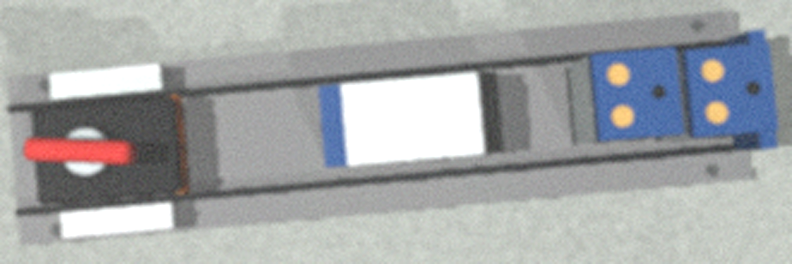

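View pics/sidec.png

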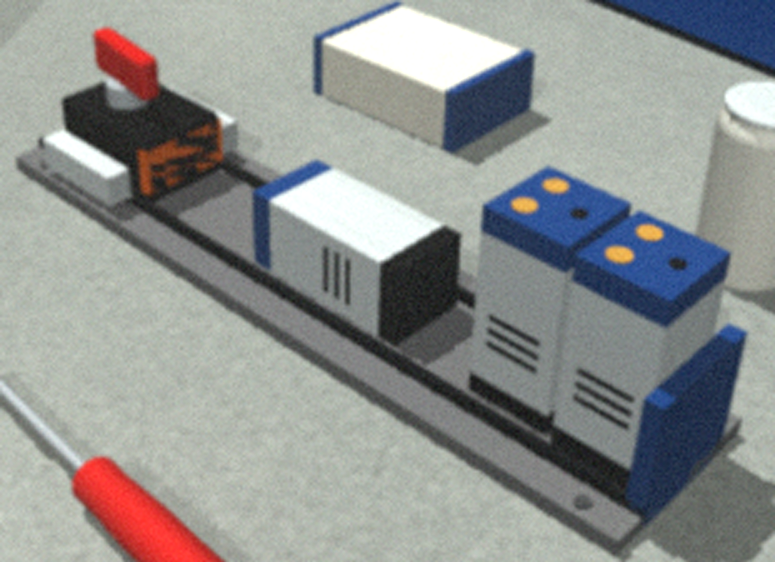

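```bash
cat > h.py <<'E'
from station import arm
import cv2,numpy as np
def ray(n,uv,m=None):
    m=m or arm.camera_model(n); f=240/np.tan(np.radians(m["fovy"])/2)
    K=np.array([[f,0,m["cx"]],[0,f,m["cy"]],[0,0,1]])
    p=cv2.undistortPoints(np.array([[uv]],float),K,m["D"])[0,0]
    P=m["pose"]; d=P[:3,:3]@np.r_[p,1]; return P[:3,3],d/np.linalg.norm(d)
def tri(rs):
    A=sum(np.eye(3)-np.outer(d,d) for c,d in rs); b=sum((np.eye(3)-np.outer(d,d))@c for c,d in rs)
    x=np.linalg.solve(A,b); return x,max(np.linalg.norm(np.cross(x-c,d)) for c,d in rs)
def onz(n,uv,z):
    c,d=ray(n,uv); return c+d*(z-c[2])/d[2]
E
python3 - <<'E'
from h import *
P={"plateA":((756,178),(622,542)),"plateB":((20,243),(18,157)),"f_bn":((328,166),(256,187)),"f_bf":((321,86),(320,162)),"f_ff":((496,72),(460,230)),"f_fn":((503,150),(380,262)),
"m_nl":((597,141),(485,205)),"m_fl":((590,54),(548,168)),"m_nr":((687,134),(567,243)),"m_fr":((682,48),(630,207)),"e_nl":((690,135),(575,253)),"e_fl":((686,48),(638,212)),
"knob":((78,151),(127,48)),"s_n":((185,193),(138,152)),"s_f":((176,96),(220,118))}
X={}
for k,(t,s) in P.items():
    x,e=tri([ray("top",(t[0]/2.4+170,t[1]/2.4+195)),ray("side",(s[0]/2.5+180,s[1]/2.5+170))]); X[k]=x
    print(k,(x*1e3).round(1),round(e*1e3,1))
for a,b in [("f_bn","f_fn"),("f_bf","f_ff"),("f_bn","f_bf"),("plateB","plateA"),("m_nl","m_fl"),("m_nl","m_nr"),("s_n","s_f")]:
    d=X[b]-X[a]; print(a,b,np.linalg.norm(d).round(4),np.degrees(np.arctan2(d[1],d[0])).round(2))
E
```

```text
plateA [ 522.7 -244.8   10.5] 0.2
plateB [474.3 229.8   8. ] 1.1
f_bn [526.9  29.   60.2] 0.9
f_bf [576.2  34.1  55.7] 1.1
f_ff [585.7 -73.1  59.5] 0.7
f_fn [534.4 -74.5  62.8] 3.9
m_nl [ 543.7 -126.6  118.4] 1.7
m_fl [ 592.8 -122.   117.5] 0.9
m_nr [ 546.9 -175.7  122. ] 0.2
m_fr [ 595.5 -172.7  119.4] 1.0
e_nl [ 547.3 -179.   118.3] 0.9
e_fl [ 596.3 -175.9  117.9] 0.2
knob [534.  176.2  89.6] 1.5
s_n [507.  119.   49.6] 1.3
s_f [568.7 124.9  49.3] 0.6
f_bn f_fn 0.1039 -85.85
f_bf f_ff 0.1077 -84.92
f_bn f_bf 0.0498 5.89
plateB plateA 0.4771 -84.19
m_nl m_fl 0.0494 5.45
m_nl m_nr 0.0493 -86.21
s_n s_f 0.0619 5.47
```

The side view shows the fallen module at about (322,270), blue end at (305,245), the standing modules at (400,290) and (437,310), and the stop with its red knob at (231,193). The top view agrees: module (340,245), knob (203,258).

The triangulated sizes fit the text. The rack origin is about (0.555,-0.0245) with yaw 5.7°, and the stop face is at rack y≈147 mm.

I'll turn to the rack yaw, then travel in rack axes.

Emit:
arm_command --series '[0,0,0.72,0,0,0,1,0,0,0.72,0,0,0,1,0,0,0.72,0,0,0,1,0,0,0.72,0,0,0,1,0,0,0.72,0,0,0,1,0,0,0.72,0,0,0,1,0,0,0.72,0,0,0,1]'

```text
t: 0.98
eef_pos: [0.2237, 0.6366, 0.248]
ee_rot: [3.141, -0.001, -1.468]
force: [-0.5, -1.1, 0.2]
width: 0.0876
gripper_force: 0.0
```

Emit:
arm_command --series '[0,0,0,0.98,-0.44,0,1,0,0,0,0.98,-0.44,0,1]'

```text
t: 1.23
eef_pos: [0.2779, 0.5422, 0.248]
ee_rot: [3.141, -0.001, -1.463]
force: [1.2, -0.8, -0.0]
width: 0.0876
gripper_force: 0.0
```

Emit:
arm_command --series '[0,0,0,0.98,-0.44,0,1,0,0,0,0.98,-0.44,0,1]'

```text
t: 1.48
eef_pos: [0.3319, 0.4487, 0.2486]
ee_rot: [3.142, -0.0, -1.464]
force: [0.7, 0.3, -0.7]
width: 0.0874
gripper_force: 0.0
```

Emit:
arm_command --series '[0,0,0,0.98,-0.44,0,1,0,0,0,0.98,-0.44,0,1]'

```text
t: 1.72
eef_pos: [0.3856, 0.3556, 0.2487]
ee_rot: [-3.142, 0.0, -1.464]
force: [1.1, -0.6, -0.2]
width: 0.0876
gripper_force: 0.0
```

Emit:
arm_command --series '[0,0,0,0.98,-0.44,0,1,0,0,0,0.98,-0.44,0,1]'

```text
t: 1.98
eef_pos: [0.4393, 0.2627, 0.2487]
ee_rot: [-3.141, 0.0, -1.464]
force: [1.3, 0.6, 0.1]
width: 0.0874
gripper_force: 0.0
```

Emit:
arm_command --series '[0,0,0,0.98,-0.44,0,1,0,0,0,0.98,-0.44,0,1]'

```text
t: 2.22
eef_pos: [0.4931, 0.1697, 0.2487]
ee_rot: [-3.141, 0.0, -1.464]
force: [0.3, 1.3, 0.4]
width: 0.0875
gripper_force: 0.0
```

Emit:
arm_command --series '[0,0.1,0,0.5,-0.22,0,1,0,0.2,0,0.98,-0.44,0,1,0,0.3,0,0.98,-0.44,0.1,1,0,0.4,0,0.98,-0.44,0.3,1,0,0.5,0,0.98,-0.44,0.5,1,0,0.5,0,0.98,-0.44,0.5,1,0,0.5,0,0.98,-0.44,0.5,1]'

```text
t: 3.1
eef_pos: [0.5464, 0.0791, 0.1986]
ee_rot: [3.139, -0.784, -1.465]
force: [0.2, 0.2, 0.9]
width: 0.0877
gripper_force: 0.0
```

```bash
cat > rk.py <<'E'
from h import *
from scipy.spatial.transform import Rotation as Ro
O=np.array([.5554,-.0245,0]); RK=Ro.from_euler("z",5.7,degrees=True).as_matrix()
def to_rack(p): return RK.T@(np.asarray(p)-O)
def st():
    s=arm.get_state(); R=Ro.from_euler("xyz",s["ee_rot"]).as_matrix()
    return s,s["eef_pos"],R
def report():
    s,p,R=st(); print("t",round(s["t"],2),"q",s["q"].round(2),"TCPrack mm",(to_rack(p)*1e3).round(1),"tool z,y in rack",(RK.T@R[:,2]).round(3),(RK.T@R[:,1]).round(3),"w",round(s["width"],4))
def need(G):  # rack grasp point mm -> shift in tool axes (units of .1 m)
    s,p,R=st(); g=RK@(np.array(G)/1e3)+O; print("shift",(R.T@(g-(p+.003*R[:,2]))*10).round(3))
E
python3 -c "
from rk import *
report(); need([.5,30,40])
for n in ['wrist','side']: cv2.imwrite(f'pics/{n}1.png',arm.grab_frame(n))
a=cv2.imread('pics/wrist1.png');b=cv2.imread('pics/side1.png');cv2.imwrite('pics/c1.png',cv2.convertScaleAbs(cv2.resize(np.hstack([a,b]),(800,300),interpolation=cv2.INTER_AREA),alpha=1.4))"
```

```text
t 3.1 q [ 0.83  0.39 -0.53  0.58 -1.29 -1.07] TCPrack mm [  1.3 104.  198.6] tool z,y in rack [ 0.002 -0.706 -0.708] [-1.    -0.004  0.002] w 0.0877
shift [-0.596  0.008  1.616]
```

View pics/c1.png

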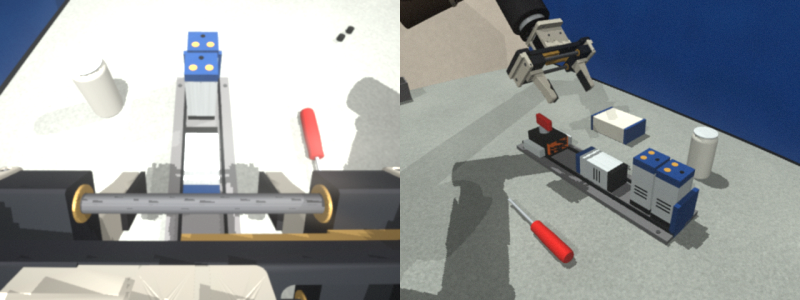

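The wrist camera shows the jaws centred over the lane with the fallen module between the fingers, at (205,160). The side view shows the arm clear of everything. Now I'll go in along the 45° tool axis.

Emit:
arm_command --series '[0,0,0,-0.3,0.01,0.3,1,0,0,0,-0.6,0.01,0.6,1,0,0,0,-0.6,0.01,0.96,1,0,0,0,-0.6,0.01,0.96,1]'

```text
t: 3.7
eef_pos: [0.5471, 0.051, 0.0881]
ee_rot: [3.139, -0.785, -1.469]
force: [0.1, 0.4, 0.7]
width: 0.0876
gripper_force: 0.0
```

Emit:
arm_command --series '[0,0,0,0,0,0.2,1,0,0,0,0,0,0.4,1,0,0,0,0,0,0.55,1,0,0,0,0,0,0.65,1,0,0,0,0,0,0.65,1]'

```text
t: 4.32
eef_pos: [0.5526, 0.0071, 0.0425]
ee_rot: [-3.142, -0.785, -1.469]
force: [0.1, 0.4, 1.0]
width: 0.0873
gripper_force: 0.0
```

```bash
python3 -c "
from rk import *
report(); need([.5,30,40])
for n in ['wrist','side']: cv2.imwrite(f'pics/{n}2.png',arm.grab_frame(n))
a=cv2.imread('pics/wrist2.png');b=cv2.imread('pics/side2.png')[170:410,180:500];b=cv2.resize(b,(640,480));cv2.imwrite('pics/c2.png',cv2.convertScaleAbs(cv2.resize(np.hstack([a,b]),(800,300),interpolation=cv2.INTER_AREA),alpha=1.4))"
```

```text
t 4.33 q [ 0.68  0.56 -0.76  0.82 -0.94 -1.31] TCPrack mm [ 0.3 31.8 42.5] tool z,y in rack [ 0.001 -0.707 -0.707] [-1.    -0.002 -0.   ] w 0.0873
shift [-0.005 -0.002 -0.   ]
```

View pics/c2.png

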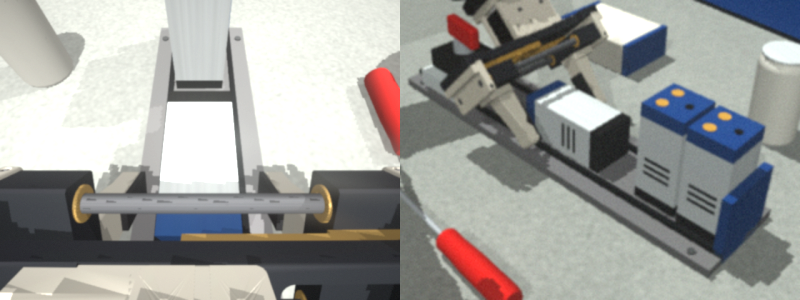

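The fingers straddle the blue half of the module with even gaps (wrist view, module 160–240 px wide). Now I'll grip and lift.

Emit:
arm_command --series '[0,0,0,0,0,0,0.4,0,0,0,0,0,0,0.4,0,0,0,0,0,0,0.4,0,0,0,0,0,0,0.4,0,0,0,0,0,0,0.4,0,0,0,0,0,0,0.4]' --force 35

```text
t: 5.18
eef_pos: [0.5527, 0.0079, 0.0423]
ee_rot: [-3.141, -0.785, -1.469]
force: [-0.7, 1.7, 1.1]
width: 0.0498
gripper_force: 34.9
```

```bash
python3 -c "
from rk import *
report(); s=arm.get_state(); print(s['gripper_force'],s['force'])"
```

```text
t 5.17 q [ 0.68  0.56 -0.76  0.82 -0.94 -1.31] TCPrack mm [ 0.5 32.5 42.3] tool z,y in rack [ 0.002 -0.707 -0.707] [-1.    -0.003 -0.   ] w 0.0498
34.88324046134949 [-0.67182384  1.67737161  1.08164043]
```

Emit:
arm_command --series '[0,0,0,0.06,0,-0.06,0.4,0,0,0,0.16,0,-0.16,0.4,0,0,0,0.28,0,-0.28,0.4,0,0,0,0.4,0,-0.4,0.4,0,0,0,0.46,0,-0.46,0.4,0,0,0,0.46,0,-0.46,0.4]'

```text
t: 5.92
eef_pos: [0.5527, 0.0079, 0.1081]
ee_rot: [-3.14, -0.784, -1.47]
force: [0.4, 0.0, -3.0]
width: 0.0502
gripper_force: 34.9
```

Emit:
arm_command --series '[0,-0.05,0,0,0,0,0.4,0,-0.12,0,0,0,0,0.4,0,-0.2,0,0,0,0,0.4,0,-0.28,0,0,0,0,0.4,0,-0.36,0,0,0,0,0.4,0,-0.43,0,0,0,0,0.4,0,-0.5,0,0,0,0,0.4]'

```text
t: 6.8
eef_pos: [0.5516, 0.0076, 0.1069]
ee_rot: [3.14, 0.003, -1.469]
force: [0.3, -2.0, -3.1]
width: 0.0499
gripper_force: 34.9
```

Emit:
arm_command --series '[0,-0.07,0,0,0,0,0.4,0,-0.14,0,0,0,0,0.4,0,-0.22,0,0,0,0,0.4,0,-0.3,0,0,0,0,0.4,0,-0.38,0,0,0,0,0.4,0,-0.45,0,0,0,0,0.4,0,-0.5,0,0,0,0,0.4,0,-0.5,0,0,0,0,0.4]'

```text
t: 7.8
eef_pos: [0.5516, 0.0061, 0.1051]
ee_rot: [3.135, 0.786, -1.476]
force: [-0.2, 0.4, -2.2]
width: 0.0501
gripper_force: 34.9
```

```bash
python3 -c "
from rk import *
report(); print(arm.get_state()['gripper_force'])
for n in ['top','side']: cv2.imwrite(f'pics/{n}3.png',arm.grab_frame(n))
b=cv2.imread('pics/side3.png')[110:410,100:500];cv2.imwrite('pics/c3.png',cv2.convertScaleAbs(cv2.resize(b,(800,600),interpolation=cv2.INTER_CUBIC),alpha=1.5))"
```

```text
t 7.8 q [-0.18  0.52 -0.06 -0.77 -1.35  0.6 ] TCPrack mm [ -0.7  30.8 105.1] tool z,y in rack [-0.003  0.708 -0.707] [-1.     0.     0.005] w 0.0501
34.88262712955475
```

View pics/c3.png

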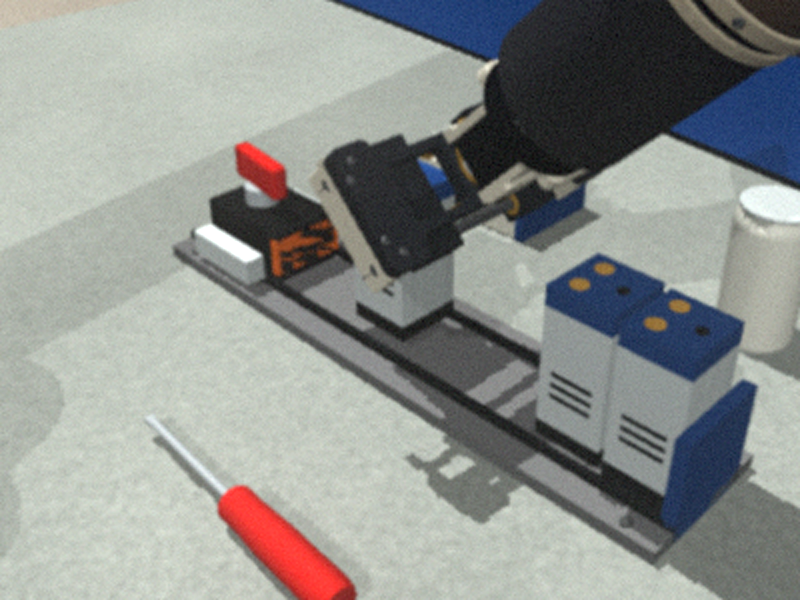

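The module hangs upright, blue end up, just above the lane, with its foot corners at about (358,318) and (402,337). I'll compute the foot height from those corners.

```bash
python3 -c "
from rk import *
for uv in [(358,318),(402,337),(452,303)]:
    c,d=ray('side',(100+uv[0]/2,110+uv[1]/2)); c=to_rack(c);d=RK.T@d
    for x in ([-25.5] if uv[0]<450 else [24.5]): print(uv,((c+d*(x/1e3-c[0])/d[0])*1e3).round(1))
"
```

```text
(358, 318) [-25.5  61.2  18.2]
(402, 337) [-25.5  15.4  24.7]
(452, 303) [24.5 15.8 29.2]
```

```bash
python3 -c "
from rk import *
g=cv2.cvtColor(cv2.imread('pics/side3.png'),cv2.COLOR_BGR2GRAY).astype(float); g=cv2.GaussianBlur(g,(3,3),0)
def pt(u,v,x):
    c,d=ray('side',(u,v)); c=to_rack(c);d=RK.T@d; return (c+d*(x-c[0])/d[0])*1e3
for name,us,vr,x in [('fall',range(282,300),(252,282),-.0255),('mid',range(372,398),(312,342),-.023)]:
    L=[]
    for u in us:
        col=g[vr[0]:vr[1],u]; dv=np.diff(col); k=int(np.argmin(dv)); w=np.clip(-dv[max(k-1,0):k+2],0,None)
        v=vr[0]+max(k-1,0)+.5+(w*np.arange(len(w))).sum()/w.sum(); L.append(pt(u,v,x))
    L=np.array(L); p=np.polyfit(L[:,1],L[:,2],1); r=L[:,2]-np.polyval(p,L[:,1]); ok=abs(r)<2; p=np.polyfit(L[ok,1],L[ok,2],1)
    print(name,ok.sum(),len(L),'slope deg',np.degrees(np.arctan(p[0])).round(1),'z mid',np.polyval(p,L[ok,1].mean()).round(1),L[:,2].round(0))
"
```

```text
fall 18 18 slope deg 0.1 z mid 33.0 [33. 34. 33. 33. 33. 33. 33. 33. 32. 33. 33. 33. 33. 33. 33. 33. 33. 33.]
mid 26 26 slope deg -0.4 z mid 22.0 [22. 22. 21. 22. 22. 22. 22. 21. 22. 22. 22. 22. 23. 22. 22. 22. 22. 22.
 22. 22. 22. 22. 22. 22. 23. 22.]
```

The foot edge is level (0.1°) and the foot is 11 mm above the floor; the same check on the standing module gives the right height. Lowering now.

Emit:
arm_command --series '[0,0,0,0.02,0,0.02,0.4,0,0,0,0.04,0,0.04,0.4,0,0,0,0.06,0,0.06,0.4,0,0,0,0.07,0,0.07,0.4,0,0,0,0.07,0,0.07,0.4]'

```text
t: 8.52
eef_pos: [0.5525, 0.0077, 0.0973]
ee_rot: [3.141, 0.785, -1.469]
force: [0.1, -0.1, -2.9]
width: 0.05
gripper_force: 34.9
```

Emit:
arm_command --series '[0,0,0,0.003,0,0.003,0.4,0,0,0,0.006,0,0.006,0.4,0,0,0,0.006,0,0.006,0.4]'

```text
t: 8.9
eef_pos: [0.5525, 0.0076, 0.0966]
ee_rot: [3.142, 0.785, -1.469]
force: [-0.4, -0.6, -3.0]
width: 0.0498
gripper_force: 34.9
```

Emit:
arm_command --series '[0,0,0,0.007,0,0.007,0.4,0,0,0,0.007,0,0.007,0.4]'

```text
t: 9.15
eef_pos: [0.5525, 0.0076, 0.0955]
ee_rot: [3.141, 0.785, -1.469]
force: [0.1, -0.4, -3.3]
width: 0.0497
gripper_force: 34.9
```

Emit:
arm_command --series '[0,0,0,0.007,0,0.007,0.4,0,0,0,0.007,0,0.007,0.4]'

```text
t: 9.4
eef_pos: [0.5525, 0.0076, 0.0945]
ee_rot: [3.141, 0.785, -1.469]
force: [-0.4, -0.5, -2.6]
width: 0.0501
gripper_force: 34.9
```

Emit:
arm_command --series '[0,0,0,0.007,0,0.007,0.4,0,0,0,0.007,0,0.007,0.4]'

```text
t: 9.65
eef_pos: [0.5526, 0.0076, 0.0938]
ee_rot: [-3.141, 0.785, -1.468]
force: [0.0, 0.0, -0.7]
width: 0.0501
gripper_force: 34.9
```

```bash
python3 -c "
from rk import *
report()
g=cv2.cvtColor(arm.grab_frame('side'),cv2.COLOR_BGR2GRAY).astype(float); g=cv2.GaussianBlur(g,(3,3),0)
def pt(u,v,x):
    c,d=ray('side',(u,v)); c=to_rack(c);d=RK.T@d; return (c+d*(x-c[0])/d[0])*1e3
L=[]
for u in range(282,300):
    col=g[255:290,u]; k=int(np.argmin(np.diff(col))); L.append(pt(u,255+k+.5,-.0255))
print(np.array(L)[:,2].round(1))
"
```

```text
t 9.65 q [-0.18  0.53 -0.07 -0.78 -1.33  0.61] TCPrack mm [ 0.4 32.2 93.8] tool z,y in rack [-0.002  0.707 -0.707] [-1.    -0.003 -0.   ] w 0.0501
[20.5 21.6 20.9 22.  21.3 22.3 21.6 22.7 22.  21.3 20.6 21.7 21.  22.
 21.3 22.4 21.7 21. ]
```

The module is on the floor: the wrist load is gone and the foot edge is at 21.5 mm. I'll release it and back out along the tool axis.

Emit:
arm_command --series '[0,0,0,0,0,0,0.6,0,0,0,0,0,0,0.8,0,0,0,0,0,0,1,0,0,0,0,0,0,1,0,0,0,0,0,0,1]'

```text
t: 10.32
eef_pos: [0.5525, 0.0076, 0.0936]
ee_rot: [-3.142, 0.785, -1.469]
force: [-0.3, 0.8, -0.5]
width: 0.0853
gripper_force: 0.0
```

Emit:
arm_command --series '[0,0,0,0,0,-0.1,1,0,0,0,0,0,-0.3,1,0,0,0,0,0,-0.55,1,0,0,0,0,0,-0.8,1,0,0,0,0,0,-1,1,0,0,0,0,0,-1,1]'

```text
t: 11.08
eef_pos: [0.5604, -0.0642, 0.1657]
ee_rot: [-3.138, 0.784, -1.468]
force: [-0.2, -0.3, -0.3]
width: 0.0872
gripper_force: 0.0
```

Emit:
arm_command --series '[0,0.1,0,-0.2,0,-0.2,1,0,0.2,0,-0.4,0,-0.4,1,0,0.3,0,-0.4,0,-0.4,1,0,0.4,0,-0.4,0,-0.4,1,0,0.5,0,-0.4,0,-0.4,1,0,0.5,0,-0.4,0,-0.4,1]'

```text
t: 11.82
eef_pos: [0.5584, -0.0601, 0.2203]
ee_rot: [3.14, -0.001, -1.463]
force: [-0.1, -0.3, -0.5]
width: 0.0878
gripper_force: 0.0
```

```bash
python3 -c "
from rk import *
report(); need([-1,202,180])
for n in ['top','side']: cv2.imwrite(f'pics/{n}4.png',arm.grab_frame(n))
b=cv2.imread('pics/side4.png')[110:410,100:500];cv2.imwrite('pics/c4.png',cv2.convertScaleAbs(cv2.resize(b,(800,600),interpolation=cv2.INTER_CUBIC),alpha=1.5))"
```

```text
t 11.82 q [ 0.24  0.19 -0.28  0.   -1.1  -0.14] TCPrack mm [ -0.5 -35.7 220.3] tool z,y in rack [-0.001 -0.001 -1.   ] [-1.    -0.008  0.001] w 0.0878
shift [-2.378 -0.015  0.369]
```

View pics/c4.png

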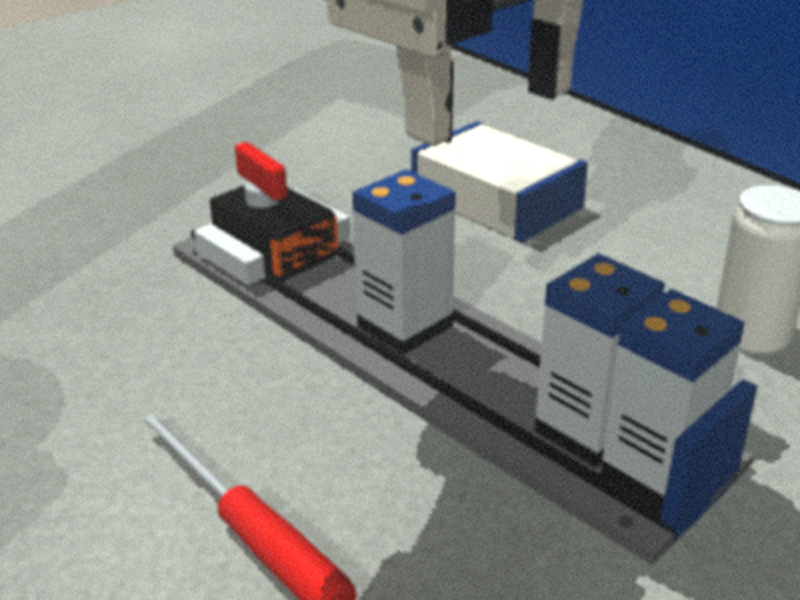

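The module stands upright in the lane, sockets up, and the other two are unmoved. On to the knob at (262,170) in this crop.

Emit:
arm_command --series '[0,0,0,-0.4,0,0,1,0,0,0,-0.79,-0.01,0,1]'

```text
t: 12.18
eef_pos: [0.5526, 0.0158, 0.2205]
ee_rot: [3.141, 0.002, -1.472]
force: [0.3, -0.1, 0.6]
width: 0.0878
gripper_force: 0.0
```

Emit:
arm_command --series '[0,0,0,-0.4,0,0,1,0,0,0,-0.79,-0.01,0,1]'

```text
t: 12.42
eef_pos: [0.5457, 0.095, 0.2206]
ee_rot: [3.141, 0.002, -1.471]
force: [0.9, 0.5, 0.7]
width: 0.0878
gripper_force: 0.0
```

Emit:
arm_command --series '[0,0,0,-0.4,0,0.2,1,0,0,0,-0.79,0,0.37,1,0,0,0,-0.79,0,0.37,1,0,0,0,-0.79,0,0.37,1]'

```text
t: 12.92
eef_pos: [0.5379, 0.1726, 0.1836]
ee_rot: [3.141, 0.0, -1.47]
force: [0.2, -0.1, 0.5]
width: 0.0877
gripper_force: 0.0
```

```bash
python3 -c "
from rk import *
report(); need([-1,202,83])
cv2.imwrite('pics/top5.png',arm.grab_frame('top')); m=arm.camera_model('wrist'); w=arm.grab_frame('wrist'); cv2.imwrite('pics/wrist5.png',w)
hsv=cv2.cvtColor(w,cv2.COLOR_BGR2HSV); M=((hsv[...,0]<8)|(hsv[...,0]>172))&(hsv[...,1]>150)&(hsv[...,2]>60)
n,l,s,c=cv2.connectedComponentsWithStats(M.astype(np.uint8))
for i in range(1,n):
    if s[i,4]>300:
        cc,d=ray('wrist',c[i],m); p=cc+d*(.09-cc[2])/d[2]; print(s[i],c[i].round(),(to_rack(p)*1e3).round(1))
cv2.imwrite('pics/c5.png',w)
"
```

```text
t 12.93 q [ 0.66  0.23 -0.32 -0.   -1.02 -0.55] TCPrack mm [  2.2 197.8 183.6] tool z,y in rack [-0.001  0.    -1.   ] [-1.    -0.001  0.001] w 0.0877
shift [-0.041  0.031  0.976]
[ 314  207   29   91 1624] [328. 252.] [ -0.4 201.6  90. ]
```

View pics/c5.png

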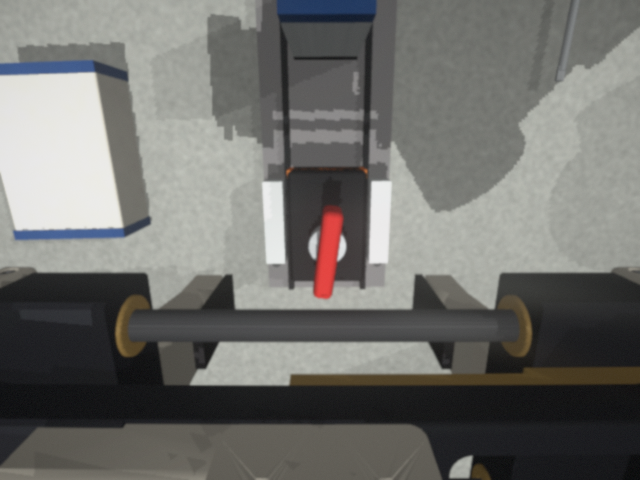

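The red bar runs from (333,210) to (323,297), centred on the lane at rack (-0.4, 201.6) and about 6° clockwise of it. I'll align the jaws to the bar and go down.

Emit:
arm_command --series '[0,0,0.06,-0.04,0.025,0.3,1,0,0,0.06,-0.04,0.025,0.6,0.7,0,0,0.06,-0.04,0.025,0.85,0.5,0,0,0.06,-0.04,0.025,0.97,0.5,0,0,0.06,-0.04,0.025,0.97,0.5]'

```text
t: 13.65
eef_pos: [0.5347, 0.1763, 0.0867]
ee_rot: [3.141, -0.0, -1.564]
force: [-0.5, -0.2, 0.4]
width: 0.053
gripper_force: 0.0
```

```bash
python3 -c "
from rk import *
report(); need([-.5,201.8,83])"
```

```text
t 13.65 q [ 0.67  0.34 -0.44 -0.   -0.8  -0.66] TCPrack mm [ -0.6 201.9  86.7] tool z,y in rack [-0.001 -0.    -1.   ] [-0.996  0.092  0.001] w 0.053
shift [ 0.001 -0.001  0.007]
```

Emit:
arm_command --series '[0,0,0,0,0,0,0,0,0,0,0,0,0,0,0,0,0,0,0,0,0,0,0,0,0,0,0,0,0,0,0,0,0,0,0]' --force 30

```text
t: 14.28
eef_pos: [0.5348, 0.1772, 0.0876]
ee_rot: [-3.141, 0.0, -1.563]
force: [-3.1, 0.1, 5.8]
width: 0.0255
gripper_force: 30.0
```

Emit:
arm_command --series '[0,0,0,0.04,-0.004,0,0,0,0,0,0.12,-0.011,0,0,0,0,0,0.22,-0.02,0,0,0,0,0,0.34,-0.031,0,0,0,0,0,0.46,-0.042,0,0,0,0,0,0.56,-0.052,0,0,0,0,0,0.64,-0.059,0,0,0,0,0,0.7,-0.065,0,0]'

```text
t: 15.28
eef_pos: [0.5421, 0.1071, 0.0876]
ee_rot: [-3.14, 0.001, -1.563]
force: [-3.0, 1.6, 6.1]
width: 0.0251
gripper_force: 30.0
```

```bash
python3 -c "
from rk import *
report(); s=arm.get_state(); print(s['gripper_force'],s['force'],s['moment']); need([-.5,-5.9,83])"
```

```text
t 15.28 q [ 0.55  0.32 -0.46  0.   -0.79 -0.54] TCPrack mm [-1.000e-01  1.323e+02  8.760e+01] tool z,y in rack [ 0.001  0.001 -1.   ] [-0.996  0.091 -0.001] w 0.0251
30.002278983592987 [-3.00699609  1.60140895  6.08449214] [ 0.63053185  0.74216354 -0.03288402]
shift [ 1.377 -0.122  0.015]
```

The opening reads 25 mm, not the bar's 14 mm, so the tips have caught the round neck. I'll open, raise 8 mm and grip again.

Emit:
arm_command --series '[0,0,0,0,0,0,0.5,0,0,0,0,0,0,0.5,0,0,0,0,0,0,0.5,0,0,0,0,0,-0.08,0.5,0,0,0,0,0,-0.08,0.5]'

```text
t: 15.9
eef_pos: [0.5422, 0.1074, 0.0957]
ee_rot: [-3.14, 0.001, -1.563]
force: [0.1, 0.0, 0.0]
width: 0.044
gripper_force: 0.0
```

Emit:
arm_command --series '[0,0,0,0,0,0,0,0,0,0,0,0,0,0,0,0,0,0,0,0,0,0,0,0,0,0,0,0,0,0,0,0,0,0,0,0,0,0,0,0,0,0]' --force 30

```text
t: 16.65
eef_pos: [0.542, 0.1071, 0.0949]
ee_rot: [-3.141, 0.0, -1.563]
force: [3.2, -0.6, -3.8]
width: 0.0134
gripper_force: 29.8
```

Now it holds the bar (13.4 mm). Sliding gently.

Emit:
arm_command --series '[0,0,0,0.05,-0.005,0,0,0,0,0,0.1,-0.009,0,0,0,0,0,0.14,-0.013,0,0,0,0,0,0.18,-0.016,0,0,0,0,0,0.23,-0.021,0,0,0,0,0,0.29,-0.026,0,0,0,0,0,0.35,-0.032,0,0,0,0,0,0.41,-0.037,0,0]'

```text
t: 17.65
eef_pos: [0.5463, 0.0662, 0.0949]
ee_rot: [-3.141, 0.001, -1.563]
force: [5.8, 4.2, -6.0]
width: 0.0137
gripper_force: 29.8
```

Emit:
arm_command --series '[0,0,0,0.06,-0.005,0,0,0,0,0,0.12,-0.011,0,0,0,0,0,0.18,-0.016,0,0,0,0,0,0.24,-0.022,0,0,0,0,0,0.3,-0.027,0,0,0,0,0,0.36,-0.033,0,0,0,0,0,0.42,-0.038,0,0,0,0,0,0.46,-0.042,0,0]'

```text
t: 18.65
eef_pos: [0.5511, 0.0203, 0.0949]
ee_rot: [-3.14, 0.001, -1.563]
force: [5.1, 2.9, -7.1]
width: 0.0139
gripper_force: 29.8
```

```bash
python3 -c "
from rk import *
report(); s=arm.get_state(); print(s['gripper_force'],s['force'],s['moment']); need([-.5,-5.9,91])
b=arm.grab_frame('side')[110:410,100:500];cv2.imwrite('pics/c6.png',cv2.convertScaleAbs(cv2.resize(b,(800,600),interpolation=cv2.INTER_CUBIC),alpha=1.5))"
```

```text
t 18.65 q [ 0.39  0.31 -0.46 -0.   -0.8  -0.38] TCPrack mm [ 0.2 45.  94.9] tool z,y in rack [ 0.002  0.001 -1.   ] [-0.996  0.092 -0.002] w 0.0139
29.769946932792664 [ 5.10677146  2.93918747 -7.08132483] [ 1.46193851 -2.22549099 -0.00613317]
shift [ 0.507 -0.04   0.009]
```

View pics/c6.png

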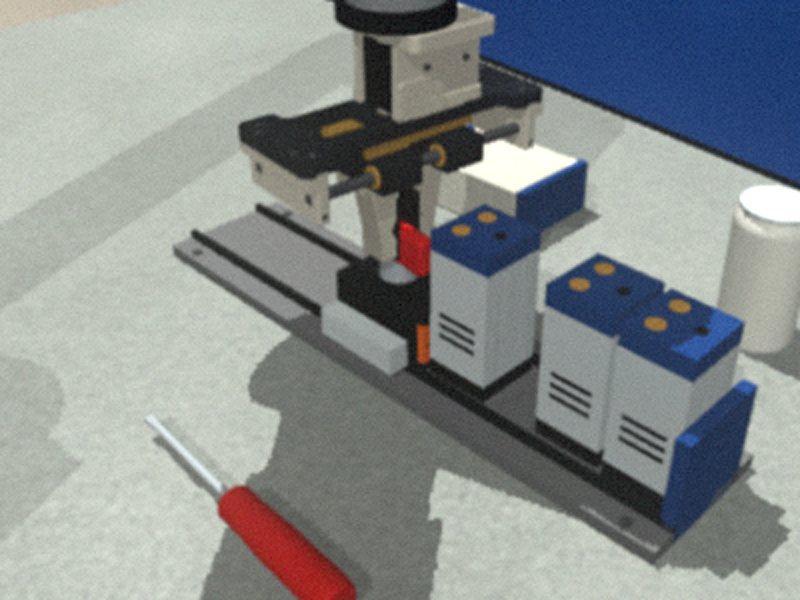

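The stop is pushing the upright third module, which is still about 40 px from the middle one. Everything is standing; I'll continue slower.

Emit:
arm_command --series '[0,0,0,0.05,-0.004,0,0,0,0,0,0.1,-0.008,0,0,0,0,0,0.15,-0.012,0,0,0,0,0,0.2,-0.016,0,0,0,0,0,0.25,-0.02,0,0,0,0,0,0.3,-0.024,0,0,0,0,0,0.35,-0.028,0,0,0,0,0,0.4,-0.032,0,0]'

```text
t: 19.7
eef_pos: [0.5552, -0.0194, 0.0949]
ee_rot: [-3.139, 0.001, -1.563]
force: [7.7, 3.3, -9.7]
width: 0.014
gripper_force: 29.8
```

Emit:
arm_command --series '[0,0,0,0.02,-0.002,0,0,0,0,0,0.04,-0.004,0,0,0,0,0,0.06,-0.006,0,0,0,0,0,0.07,-0.007,0,0,0,0,0,0.07,-0.007,0,0]'

```text
t: 20.32
eef_pos: [0.556, -0.0262, 0.095]
ee_rot: [-3.139, 0.001, -1.563]
force: [7.9, 4.3, -9.3]
width: 0.0139
gripper_force: 29.8
```

Emit:
arm_command --series '[0,0,0,0.01,-0.001,0,0,0,0,0,0.02,-0.002,0,0,0,0,0,0.02,-0.002,0,0]'

```text
t: 20.7
eef_pos: [0.5562, -0.0281, 0.0949]
ee_rot: [-3.139, 0.001, -1.563]
force: [7.0, 5.2, -7.8]
width: 0.0134
gripper_force: 29.8
```

```bash
python3 -c "
from rk import *
report(); s=arm.get_state(); print(s['gripper_force'],s['force'],s['moment'])"
```

```text
t 20.7 q [ 0.3   0.31 -0.45 -0.   -0.81 -0.29] TCPrack mm [ 0.4 -3.6 94.9] tool z,y in rack [ 0.003  0.001 -1.   ] [-0.996  0.092 -0.003] w 0.0134
29.769497215747833 [ 7.04699536  5.16407039 -7.79159148] [ 1.97226647 -2.76407272 -0.01608248]
```

Emit:
arm_command --series '[0,0,0,0.01,-0.005,0.002,0,0,0,0,0.01,-0.005,0.002,0]'

```text
t: 20.95
eef_pos: [0.5563, -0.0288, 0.0949]
ee_rot: [-3.139, 0.002, -1.563]
force: [5.0, 8.2, -4.8]
width: 0.0139
gripper_force: 29.8
```

Emit:
arm_command --series '[0,0,0,0.01,-0.005,0.002,0,0,0,0,0.01,-0.005,0.002,0]'

```text
t: 21.2
eef_pos: [0.5564, -0.029, 0.0949]
ee_rot: [-3.14, 0.003, -1.563]
force: [1.9, 12.6, -0.6]
width: 0.0139
gripper_force: 29.9
```

Emit:
arm_command --series '[0,0,0,0.01,-0.001,0,0,0,0,0,0.01,-0.001,0,0]'

```text
t: 21.45
eef_pos: [0.5564, -0.0292, 0.0949]
ee_rot: [-3.14, 0.004, -1.563]
force: [-1.1, 17.2, 0.7]
width: 0.0141
gripper_force: 29.9
```

Snug: the push force climbs to 17 N with no more travel, and the face is at about -60 mm. Turning the clamp clockwise now.

Emit:
arm_command --series '[0,0,0.05,-0.01,0,0,0,0,0,0.14,-0.01,0,0,0,0,0,0.23,-0.01,0,0,0,0,0,0.32,-0.01,0,0,0,0,0,0.41,-0.01,0,0,0,0,0,0.5,-0.01,0,0,0,0,0,0.57,-0.01,0,0,0,0,0,0.6,-0.01,0,0,0]'

```text
t: 22.45
eef_pos: [0.5561, -0.0289, 0.0949]
ee_rot: [3.14, 0.003, -2.508]
force: [-0.0, 15.0, 0.7]
width: 0.0137
gripper_force: 30.0
```

```bash
python3 -c "
from rk import *
report(); s=arm.get_state(); print(s['gripper_force'],s['force'],s['moment'])"
```

```text
t 22.45 q [ 0.3   0.32 -0.44 -0.   -0.81 -1.23] TCPrack mm [ 0.2 -4.4 94.9] tool z,y in rack [ 0.001  0.003 -1.   ] [-0.509  0.861  0.002] w 0.0137
29.95566040277481 [-0.04092617 14.98730141  0.72481042] [5.48515889 0.18226158 0.09404228]
```

Emit:
arm_command --series '[0,0,0.07,0,0,0,0,0,0,0.14,0,0,0,0,0,0,0.2,0,0,0,0,0,0,0.22,0,0,0,0,0,0,0.22,0,0,0,0]'

```text
t: 23.08
eef_pos: [0.556, -0.0287, 0.0949]
ee_rot: [3.139, 0.002, -2.851]
force: [-1.6, 14.7, 0.9]
width: 0.0139
gripper_force: 29.9
```

```bash
python3 -c "
from rk import *
report(); s=arm.get_state(); print(s['gripper_force'],s['force'],s['moment'])"
```

```text
t 23.07 q [ 0.3   0.32 -0.44 -0.   -0.81 -1.58] TCPrack mm [ 0.2 -4.3 94.9] tool z,y in rack [ 0.001  0.003 -1.   ] [-0.189  0.982  0.003] w 0.0139
29.93418574333191 [-1.62640324 14.66377223  0.94046636] [ 5.83239376  0.25469616 -0.04817388]
```

Emit:
arm_command --series '[0,0,0.02,0,0,0,0,0,0,0.03,0,0,0,0,0,0,0.03,0,0,0,0]'

```text
t: 23.45
eef_pos: [0.5559, -0.0288, 0.0949]
ee_rot: [3.139, 0.002, -2.897]
force: [-1.8, 15.3, 1.4]
width: 0.0142
gripper_force: 30.4
```

```bash
python3 -c "
from rk import *
report(); s=arm.get_state(); print(s['gripper_force'],s['force'],s['moment'])"
```

```text
t 23.45 q [ 0.3   0.32 -0.44 -0.   -0.81 -1.62] TCPrack mm [ 0.1 -4.3 94.9] tool z,y in rack [ 0.001  0.003 -1.   ] [-0.144  0.99   0.002] w 0.0142
30.372825264930725 [-1.77103265 15.2900774   1.35300841] [5.65041611 0.39166021 0.661634  ]
```

The moment jumps to 0.66 N m at 1.43 rad, so the knob is against its end stop. I'll ease the push, open only a little (module 3 is close to one finger), and lift away.

Emit:
arm_command --series '[0,0,-0.01,0,0.02,0,0,0,0,-0.01,0,0.02,0,0,0,0,-0.01,0,0.02,0,0.3,0,0,-0.01,0,0.02,0,0.3,0,0,-0.01,0,0.02,0,0.3,0,0,-0.01,0,0.02,0,0.3]'

```text
t: 24.2
eef_pos: [0.5551, -0.0292, 0.0944]
ee_rot: [-3.142, -0.001, -2.883]
force: [-0.1, -1.0, 1.0]
width: 0.0264
gripper_force: 0.0
```

Emit:
arm_command --series '[0,0,0,0,0,-0.1,0.3,0,0,0,0,0,-0.3,0.3,0,0,0,0,0,-0.6,0.3,0,0,0,0,0,-1,0.3,0,0,0,0,0,-1,0.3]'

```text
t: 24.82
eef_pos: [0.5574, -0.0287, 0.1987]
ee_rot: [-3.141, 0.007, -2.882]
force: [0.2, 0.3, 0.4]
width: 0.0264
gripper_force: 0.0
```

Emit:
arm_command --series '[0,0,0,0.3,0.3,-0.2,0.3,0,0,0,0.6,0.7,-0.4,0.3,0,0,0,1,1,-0.6,0.3,0,0,0,1,1,-0.6,0.3]'

```text
t: 25.32
eef_pos: [0.4314, 0.043, 0.2564]
ee_rot: [3.14, 0.004, -2.88]
force: [0.8, 0.6, 0.4]
width: 0.0262
gripper_force: 0.0
```

```bash
python3 -c "
from rk import *
report()
a=arm.grab_frame('side')[150:390,180:500];b=arm.grab_frame('top')[120:360,180:500]
cv2.imwrite('pics/c7.png',cv2.convertScaleAbs(cv2.resize(np.hstack([a,b]),(800,300),interpolation=cv2.INTER_CUBIC),alpha=1.5))"
```

```text
t 25.32 q [ 0.56 -0.06 -0.48 -0.   -1.15 -1.87] TCPrack mm [-116.7   79.4  256.4] tool z,y in rack [ 0.004  0.002 -1.   ] [-0.162  0.987  0.001] w 0.0262
```

View pics/c7.png

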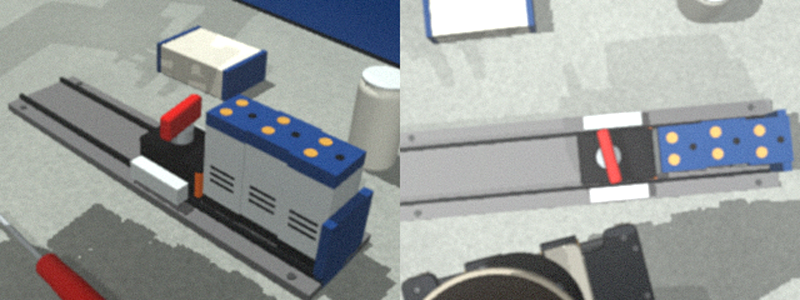

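All three modules stand snug between the wall and the stop, and the bystanders are in place. The knob lies across the lane, from (602,130) to (614,182) in the top half. One numeric check of its angle first.

```bash
python3 -c "
from rk import *
def ang(f):
    hsv=cv2.cvtColor(f,cv2.COLOR_BGR2HSV); M=((hsv[...,0]<8)|(hsv[...,0]>172))&(hsv[...,1]>140)&(hsv[...,2]>50)
    M[:200]=0; M[310:]=0
    v,u=np.nonzero(M); P=np.array([to_rack(onz('top',(a,b),.09))[:2] for a,b in zip(u,v)])*1e3
    c=P.mean(0); P=P[np.linalg.norm(P-np.median(P,0),axis=1)<45]; w,V=np.linalg.eigh(np.cov(P.T)); d=V[:,1]; d=d if d[0]>0 else -d
    return len(P),np.median(P,0).round(1),'clockwise from +y rad',np.arctan2(d[0],d[1]).round(3)
print(ang(cv2.imread('pics/top0.png')),ang(arm.grab_frame('top')))"
```

```text
(359, array([ -1.8, 203.5]), 'clockwise from +y rad', np.float64(0.124)) (380, array([-1.9, -3.5]), 'clockwise from +y rad', np.float64(1.392))
```

```bash
python3 -c "
from station import arm
print(arm.job_done())"
```

```text
the job is handed in; nothing more can be done
None
```

I stood the fallen module upright, slid the stop until all three modules were snug against the end wall, then turned the clamp clockwise to its end stop (about 1.39 rad by camera, 1.4 nominal) and handed the job in at about 25 s; no verdict came back.

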